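Charge the cutting mill and lock its hopper

TASK

Get the cutting mill ready to grind: take the blue dust cover off the hopper and hang it astride the middle of the parking rail, and drop every briquette from the white pad into the hopper while the slide gate stays shut. Then lock the hopper with its bayonet lid - notches, push down, quarter turn clockwise, let it rise into its seat - and only when the lid is locked draw the slide gate out to its end stop, so that all the briquettes fall into the cutting chamber. Leave the lid locked and the gate open, and do not knock over or shove the beaker.

Things in the scene. Friction and masses are not known exactly. Their poses are not given: they have to be found in the camera images.
- mill: Cutting mill, fixed, 260 mm deep, 170 mm wide. Origin on the worktop under the axis of its hopper; x points to its back (motor), y to its left, z up. Hopper with clear front, inside 92 x 92 mm, from 118 mm up to 207 mm above the worktop; over it a round aluminium bayonet collar up to 243 mm, clear passage 82 mm across.
- mouth (a point): Centre of the collar's top, on the hopper axis, 243 mm up. Round the collar stands a blue sprung seal ring, 111 mm inside and 123 mm outside diameter; its free top is at 261 mm, it pushes up at 1300 N/m and can be pressed 18 mm.
- notch (a point): One of the two entry notches for the lid's lugs, 45 mm from the axis, 16 mm wide, marked red, at collar-top height. The line through both is turned 80 degrees counter-clockwise (seen from above) from the mill's x axis. From each a track runs clockwise under a rib: to pass it the lid's origin must be below 223 mm. Turning the other way is blocked.
- seat (a point): Where a lug ends, under the green roof at the back of the collar, 45 mm from the axis on the mill's x axis (the other ends at the front): 80 degrees clockwise from the notch. A block stops the turn just past it. Let go there, the lugs rise 6 mm into a pocket and the lid cannot turn back.
- chamber (a point): Centre of the floor of the cutting chamber below the hopper, inside 100 x 100 mm, from 26 mm above the worktop up to the slide gate's underside at 113 mm.
- lid: Loose bayonet lid, about 280 g: grey disc 124 mm across (26 to 34 mm above the origin), black grip bar on top (34 to 64 mm; 16 mm thick in y, 84 mm long in x), plug below (76 mm across), two lugs at its foot (0 to 8 mm, 10 mm wide, tips 47.5 mm out, on the lid's x axis, under the bar). Origin at the centre of the plug's underside; at the start it stands on it.
- lid_grip (a point): Middle of the lid's grip bar, 49 mm above the lid's origin. Height of the lid's origin: resting in the notches about 233 mm; pressed to turn 218 to 222 mm (15 to 20 N); seated and locked about 229 mm, with the bar along the mill's x axis (front to back). A half turn of the lid makes no difference.
- cover: Blue sheet-metal dust cover, loose, 250 g, an upside-down U: flat top 120 mm (x) by 140 mm (y), 3 mm thick, a 60 mm deep leg along each y side. Origin at the middle of the underside of the top. Under the top two black ribs along x, 22 mm apart inside, 13 mm deep, go either side of the rail's bar. At the start it lies on the seal ring over the mouth.
- cover_grip (a point): Middle of the black grip bar on the cover: 60 mm along the cover's x, 16 mm thick in y, from 3 to 33 mm above the cover's origin.
- rail: Parking rail: a steel bar 12 mm in diameter, its axis 190 mm above the worktop, held by two posts at its ends (162 mm clear between them) on a dark foot 200 x 80 mm; fixed. Origin under the middle of the bar, at the worktop; the bar runs along its x axis. A half turn makes no difference.
- bar_mid (a point): Middle of the rail's bar, on its axis, 190 mm above the worktop.
- gate (a joint): Slide gate between hopper and chamber: 0 = pushed home (hopper floor closed), grows in m as it is drawn out of the mill's right side (along the mill's -y); end stop at 0.100. Sliding friction about 2.5 N. Its two guide rails, 134 mm wide overall, reach 175 mm from the hopper axis on that side and are 127 mm high.
- gate_grip (a point): Middle of the gate's upright black grip, which moves with the gate: 14 mm thick along the mill's y (the direction of pull), 50 mm along its x, 36 mm tall: its top is 18 mm above this point, the steel tongue that carries it 18 mm below. With the gate home it is 135 mm from the hopper axis, 136 mm above the worktop.
- beaker: Loose glass beaker 76 mm across, 95 mm high, origin at the centre of its foot; a bystander in front of the mill.
- briquette_0: A briquette: light brown rounded brick of pressed wood fibre with two dark bands, 60 x 36 x 22 mm, 60 g. Origin at its centre; x along the 60 mm, y along the 36 mm, z along the 22 mm. Lies flat on the white bench pad (190 mm square, 3 mm thick, fixed), so its centre is 14 mm above the worktop. Some are absent in some starts.
- briquette_1: Another such briquette, same size and frame.
- briquette_2: Another such briquette, same size and frame.
- briquette_3: Another such briquette, same size and frame.
Things that resemble listed ones, but are neither listed nor needed, are in the scene too. Leave any orange look-alike of the briquette_0 alone.

How it is judged:
By the outcome, as a careful person would: the job done as asked, in the order asked, and still so for the second after the job is handed in, with the robot touching nothing.
Of briquette_0, briquette_1, briquette_2, briquette_3 only 2 to 4 are there at a start; the rules pass over those that are not, and their reading is None.
At some moment in a run one of briquette_0, briquette_1, briquette_2, briquette_3, lid may be knocked a few centimetres aside while the robot is not near it.
Once in a run the grip may slacken for a moment while it holds something.
It also fails if it takes over 210 s, if anything falls off the work surface, if the arm or the gripper's body presses on something with over 40 N, if the wrist force passes 120 N, or if a joint passes its speed limit or range.

ROBOT

A 7-joint arm with a two-finger parallel gripper is mounted at the origin on a cart in front of the work surface, level with it; the furniture and walls round the work are solid. World frame = base frame: x ahead of the robot, y to its left, z up, the work surface at z = 0. Lengths are in m, angles in rad, forces in N, time in s.
With the tool pointing down it reaches from about 0.35 to 0.9 m from the base axis. Payload 8.1 kg.
Tool frame: the origin (TCP) lies midway between the tips of the shut fingers; the grasp point (between the pads) lies arm.grasp_offset behind it (arm.grasp_offset is the distance from the TCP to the grasp point, in m); z points along the fingers, y is the line along which they close (so a half turn about z gives the same grasp; the last joint's range is limited). The gripper opens to 92 mm and grips with 3 to 60 N. Pads are 19 mm wide; open, the fingers measure 130 mm over their backs; the gripper's body (75 mm by 190 mm) begins 47 mm behind the grasp point.
Start: joints at [-1.298, 0.434, 0.025, 1.573, -0.012, 1.134, -0.075], TCP at [0.229, 0.581, 0.227] pointing down, gripper open.
Joint ranges: [-2.62, 2.62], [-0.44, 2.09], [-1.27, 1.32], [0.08, 2.57], [-1.32, 4.46], [0.12, 2], [-2.74, 2.74]. Speed limits (rad/s): [2.22, 2.22, 3.01, 3.01, 3.14, 3.14, 3.14].

INTERFACE

Orientations are given as a rotation vector (axis times angle).
In Python, from cell import observe, imaging, arm gives the robot as it stands.
- The arm moves only by the tool apply_moves, never from a script. Its argument "commands" is a list of rows, each a list of 5 numbers: the opening in per cent of the stroke, from 0 (shut) to 100 (fully open), then the shift along the world's x, y, z in units of 0.06 m (1.0 is 0.06 m), then the turn about the world's z in units of 0.5 rad (1.0 is 0.5 rad). A call has 1 to 12 rows; each row shifts and turns the commanded pose from where the row before left it; what a row does not reach is not made up. A row lasts 1/8 s, in which the tool goes at most 62.5 mm and 10.7 degrees, less where a joint would pass 70% of its speed; a pose out of reach is approached as far as the arm can. A call with a number of a shift or a turn outside -1 to 1 is refused whole. A call with a gripper value outside its range is refused whole. The fingers move at their own pace and stop on an object; "newtons" is the grip in N (left out, the last holds). Time passes only in rows, so rows that do not move let the fingers close. It gives the time, the measured TCP pose, the force, the opening and the grip force at its end, in the units of the state.
- observe(): the state, without advancing time (a new reading comes with each control period).
- imaging.get_image(name): name is "side" or "top" or "wrist"; returns (picture, depth): 420x560x3 uint8, red, green, blue; 420x560 float32, m along the optical axis (not along the pixel's ray), 0 where there is no reading.
- imaging.camera_params(name): a dict with "camera_matrix" (3x3 intrinsics, pixels), "dist" ([k1, k2, p1, p2, k3] as OpenCV has them; the pictures are not rectified), "origin" and "rotation" of the camera in the world; the wrist camera has in their place "tool_from_camera" (4x4, takes a point from camera to tool coordinates, whose origin is the TCP and whose axes are the flange's). Camera axes: x right, y up, looking along -z (the intrinsics and any distortion apply to the point x, -y, -z); pixel columns grow to the right and rows downward; lengths in m; the calibration is good to about 2 mm. A picture is of the moment at which its call begins: read the wrist's pose just before it. camera_params takes no time and is no camera call.
- arm.sign_off(): hands the job in; it is judged then, once.
The state is a dict: "clock": time; "joints": joint angles; "dq": joint speeds; "joint_efforts": joint torques, N m; "position": TCP position; "ee_rot": TCP orientation; "force": force on the tool from outside, world axes, zero at the start; "ft_torque": the same for the moment, N m; "width": opening from 0.0 (shut) to 1.0 (fully open); "gripper_force": force on a finger pad.
Only numpy, scipy, OpenCV 4.12 (cv2) and the standard library are available. Lean on these libraries where they do the work, as an engineer would, in place of code of your own. Each camera call takes 0.05 s, during which the arm holds its last target. There are 200 camera calls.

## Working session

There is one attempt and no reset: what is moved stays moved. The work goes in short steps, Python scripts to look and compute and a tool call to move; the robot and the scene stay as the last step left them, time stands still between calls to the robot, and variables do not carry over. Pictures are saved under pics/ and viewed, at most 14 in all, crops included, and the job is handed in when it is done.

Besides the shell and the picture viewer there is one more tool, called after "Request:" as name(argument=value, ...) on one line, values as JSON. apply_moves: Moves the arm, as the interface text tells. Its arguments: {"type":"object","properties":{"commands":{"type":"array"},"newtons":{"type":"number"}},"required":["commands"]}

```bash
ls; mkdir -p pics; cat > h.py <<'E'
import numpy as np, cv2
from cell import observe, imaging, arm
from scipy.spatial.transform import Rotation as R
def cam(name):
    st=observe(); p=imaging.camera_params(name); img,d=imaging.get_image(name)
    if 'origin' in p: Rm=np.array(p['rotation']); o=np.array(p['origin'])
    else:
        T=np.array(p['tool_from_camera']); Rt=R.from_rotvec(st['ee_rot']).as_matrix()
        Rm=Rt@T[:3,:3]; o=Rt@T[:3,3]+np.array(st['position'])
    if Rm.shape!=(3,3): Rm=R.from_rotvec(Rm.ravel()).as_matrix()
    return img,d,np.array(p['camera_matrix']),np.array(p['dist']),Rm,o
def cloud(c):
    img,d,K,D,Rm,o=c; h,w=d.shape
    u,v=np.meshgrid(np.arange(w),np.arange(h))
    n=cv2.undistortPoints(np.stack([u,v],-1).reshape(-1,1,2).astype(np.float64),K,D).reshape(h,w,2)
    P=np.stack([n[...,0]*d,-n[...,1]*d,-d],-1)@Rm.T+o
    P[d==0]=np.nan
    return P
def save(img,name,s=1.0,box=None):
    if box: x0,y0,x1,y1=box; img=img[y0:y1,x0:x1]
    cv2.imwrite('pics/'+name,cv2.resize(cv2.cvtColor(img,cv2.COLOR_RGB2BGR),None,fx=s,fy=s,interpolation=cv2.INTER_CUBIC))
E
python3 - <<'E'
from h import *
s=observe(); print(s['clock'],s['position'],s['ee_rot'],s['width'],arm.grasp_offset)
for n in ('side','top'):
    c=cam(n); np.savez(n+'0.npz',img=c[0],P=cloud(c)); save(c[0],n+'0.png',1.4); print(n,c[5],c[4])
E
```

```text
pics
0.0 [0.22923308 0.58089018 0.22595957] [-5.86904018e-01 -3.08611218e+00  2.45547672e-03] 0.999344969954979 0.0188
side [-0.58702616 -0.84269332  0.90165419] [[ 0.51630367  0.42125358 -0.74563795]
 [-0.85616461  0.23323804 -0.46106635]
 [-0.02031471  0.87643907  0.48108406]]
top [ 0.32609902 -0.12843387  1.82196947] [[-0.01533456  0.99251594 -0.12114854]
 [-0.99985681 -0.01435404  0.00896214]
 [ 0.00715609  0.12126862  0.99259393]]
```

View pics/top0.png

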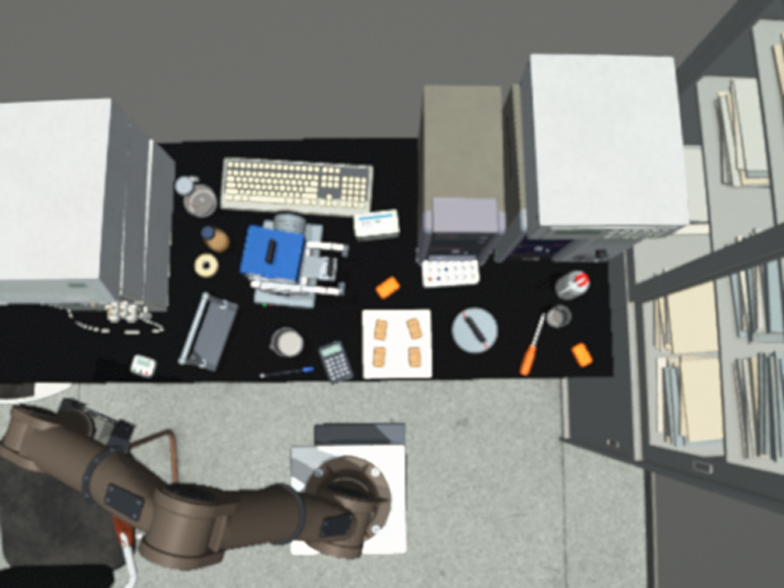

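View pics/side0.png

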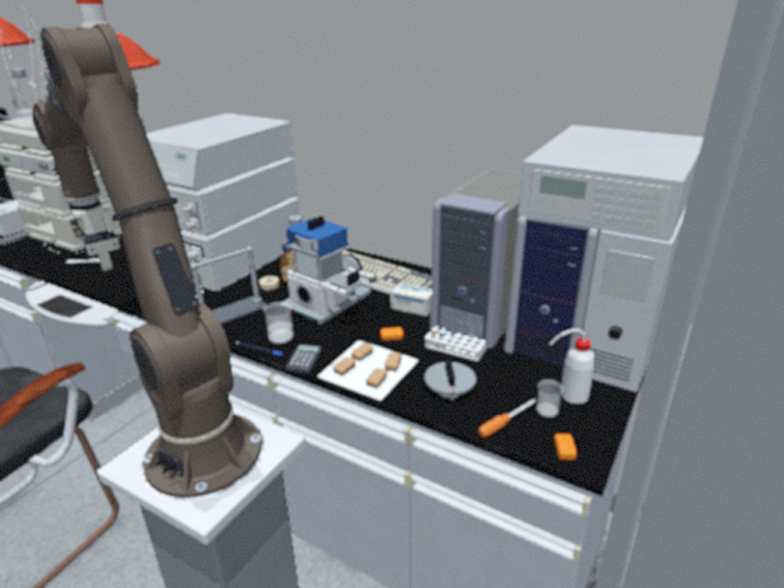

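The top view (784 px wide) shows:
- the blue cover on the mill at (273,252)
- the gate grip near (335,268)
- the parking rail at (208,330)
- the beaker at (288,343)
- the pad with four brown briquettes at (380,330), (414,328), (379,357) and (414,357)
- the lid at (475,330)

The orange blocks at (388,288) and (582,355) are look-alikes, and so is the small beaker at (558,317). I'll measure next.

```bash
python3 - <<'E'
from h import *
def rect(xy):
    r=cv2.minAreaRect((xy*1000).astype(np.float32)); return np.round(r[0],1),np.round(r[1],1),round(r[2],1)
for n in ('top','side'):
    f=np.load(n+'0.npz'); img=f['img'];P=f['P']; hsv=cv2.cvtColor(img,cv2.COLOR_RGB2HSV)
    print(n)
    x,y,z=P[...,0],P[...,1],P[...,2]; ok=np.isfinite(z)
    def comps(m,lab,minn=12):
        k,L,st,ce=cv2.connectedComponentsWithStats(m.astype(np.uint8))
        for i in range(1,k):
            if st[i,4]>=minn:
                q=P[L==i]; print(lab,'px',np.round(ce[i]),st[i,4],'rect',*rect(q[:,:2]),'z med/min/max',np.round([np.median(q[:,2]),q[:,2].min(),q[:,2].max()],3),'mean',np.round(q.mean(0),3))
    H,S,V=hsv[...,0],hsv[...,1],hsv[...,2]
    work=ok&(x>0.3)&(x<1)&(y>-0.75)&(y<0.5)
    comps(work&(H>100)&(H<125)&(S>150)&(z>0.25)&(z<0.285),'cover')
    comps(work&(z>.275)&(z<.31)&(V<90)&(y<0.3),'covergrip',5)
    comps(work&(H<25)&(H>5)&(S>70)&(z>0.008)&(z<0.04)&(V>90),'briq')
    comps(work&(z>.17)&(z<.21)&(x<.62)&(y>0.15),'rail')
    comps(work&(z>.045)&(z<.075)&(V<80)&(y<-.25)&(x<.6),'lidgrip',5)
    comps(work&(z>.02)&(z<.045)&(y<-.25)&(y>-.45)&(x<.6)&(S<60)&(V>110),'liddisc')
    comps(work&(z>.14)&(z<.165)&(y<.13)&(y>-.1)&(x>.5),'gategrip',4)
    comps(work&(z>.115)&(z<.135)&(y<.13)&(y>-.1)&(x>.5),'gaterails',4)
    comps(work&(z>.085)&(z<.105)&(x<.6)&(y>0)&(y<.15),'beaker',4)
E
```

```text
top
cover px [194. 181.] 1219 rect [652.7 168.6] [143.7 118.4] 78.8 z med/min/max [0.261 0.25  0.285] mean [0.652 0.167 0.261]
covergrip px [364. 127.] 187 rect [ 834.3 -428.5] [328.5   8.7] 1.1 z med/min/max [0.293 0.275 0.31 ] mean [ 0.828 -0.429  0.293]
covergrip px [302. 146.] 5 rect [ 758.3 -210.4] [ 0.2 13.4] 89.3 z med/min/max [0.305 0.303 0.308] mean [ 0.758 -0.21   0.305]
covergrip px [301. 165.] 9 rect [ 697.4 -207. ] [ 0.3 30.1] 88.4 z med/min/max [0.278 0.276 0.283] mean [ 0.698 -0.207  0.278]
covergrip px [375. 170.] 10 rect [ 673.4 -460.8] [17.9  2.7] 71.0 z med/min/max [0.299 0.287 0.31 ] mean [ 0.674 -0.46   0.297]
covergrip px [314. 172.] 48 rect [ 669.3 -252.9] [93.4  8.7] 87.3 z med/min/max [0.291 0.275 0.31 ] mean [ 0.671 -0.25   0.292]
covergrip px [344. 172.] 45 rect [ 670.8 -349.2] [83.8 10.7] 85.9 z med/min/max [0.296 0.276 0.309] mean [ 0.668 -0.353  0.294]
covergrip px [193. 179.] 64 rect [650.7 165.2] [12.2 53.5] 77.8 z med/min/max [0.29  0.275 0.297] mean [0.651 0.165 0.289]
briq px [159. 176.] 18 rect [721.1 353.7] [10.3 40.1] 42.6 z med/min/max [0.03 0.0
[... 4519 characters left out ...]
 rect [642.8 118.3] [ 11.6 110. ] 83.5 z med/min/max [0.152 0.14  0.165] mean [0.64  0.118 0.152]
gategrip px [252. 196.] 45 rect [631.7  32.5] [19.8 51.2] 87.1 z med/min/max [0.15  0.141 0.157] mean [0.63 0.03 0.15]
gaterails px [244. 200.] 394 rect [634.2  56.5] [136.  141.2] 83.8 z med/min/max [0.122 0.115 0.135] mean [0.629 0.066 0.122]
beaker px [227. 208.] 54 rect [579.6 126. ] [31.9 48.3] 3.3 z med/min/max [0.094 0.085 0.105] mean [0.577 0.121 0.095]
beaker px [206. 219.] 7 rect [462.7 133. ] [24.8  5. ] 60.0 z med/min/max [0.094 0.086 0.098] mean [0.466 0.138 0.093]
beaker px [200. 225.] 25 rect [423.1 131.6] [15.2 54.6] 64.9 z med/min/max [0.092 0.085 0.098] mean [0.421 0.132 0.092]
```

Request:
apply_moves(commands=[[100,0,0,0.95,0],[100,0,0,0.95,0],[100,0,0,0.95,0],[100,0.6,-0.6,0,0.05],[100,0.6,-0.6,0,0.05],[100,0.6,-0.6,0,0.05],[100,0.6,-0.6,0,0.05],[100,0.6,-0.6,0,0.05],[100,0.6,-0.6,0,0.05],[100,0.6,-0.6,0,0.03],[100,0.6,-0.6,0,0],[100,0,0,0,0]], newtons=40)

```text
clock: 1.6
position: [0.5203, 0.2887, 0.3973]
ee_rot: [0.343, 3.122, -0.004]
force: [0.1, -0.4, -0.3]
width: 1.001
gripper_force: 0.0
```

```bash
cat >> h.py <<'E'
def tcp(s=None):
    s=s or observe(); M=R.from_rotvec(s['ee_rot']).as_matrix()
    print('t',round(s['clock'],2),'tcp',np.round(s['position'],4),'close-dir deg',round(np.degrees(np.arctan2(M[1,1],M[0,1]))%180,1),'z',np.round(M[:,2],3),'w',round(s['width'],3),'gf',round(float(np.max(s['gripper_force'])),1),'F',np.round(s['force'],1),'q',np.round(s['joints'],2))
def units(to,yaw=0):
    s=observe(); print('units xyz',np.round((np.array(to)-s['position'])/0.06,2),'turn',round(np.radians(yaw)/0.5,2))
E
python3 - <<'E'
from h import *
tcp()
P=np.load('top0.npz')['P']; m=(P[...,2]>0.12)&(P[...,0]<0.75)&(P[...,1]>0.36); q=P[m]
m2=q[:,0]>0.56; print('stack',np.round(np.percentile(q[m2],[0,1,5,50,99],axis=0),3))
E
```

```text
t 1.6 tcp [0.5203 0.2887 0.3973] close-dir deg 77.5 z [ 0.001 -0.003 -1.   ] w 1.001 gf 0.0 F [ 0.1 -0.4 -0.3] q [-0.74  0.3   0.2   1.37 -0.06  1.48  0.81]
stack [[0.56  0.36  0.12 ]
 [0.562 0.507 0.13 ]
 [0.569 0.51  0.176]
 [0.655 0.568 0.471]
 [0.748 0.749 0.479]]
```

Request:
apply_moves(commands=[[100,0.55,-0.51,0,0.02],[100,0.55,-0.51,0,0],[100,0.55,-0.51,0,0],[100,0.53,-0.51,0,0],[100,0,0,0,0],[100,0,0,0,0]])

```text
clock: 2.35
position: [0.6476, 0.1722, 0.3972]
ee_rot: [-0.313, -3.125, -0.001]
force: [0.2, 0.7, 0.2]
width: 1.003
gripper_force: 0.0
```

```bash
cat >> h.py <<'E'
def fit(P,m):
    q=P[m]; r=cv2.minAreaRect((q[:,:2]*1000).astype(np.float32)); (cx,cy),(w,h),a=r
    if w<h: a+=90; w,h=h,w
    return np.round([cx,cy],1),np.round([w,h],1),'long dir',round((a+90)%180-90,1),'n',m.sum(),'zmed',np.round(np.nanmedian(q[:,2]),4)
E
python3 - <<'E'
from h import *
tcp()
c=cam('wrist'); P=cloud(c); x,y,z=[P[...,i] for i in range(3)]
V=cv2.cvtColor(c[0],cv2.COLOR_RGB2HSV)
m=(z>.278)&(z<.31)&(V[...,2]<110); print('grip',fit(P,m))
m=(z>.25)&(z<.275)&(V[...,1]>150)&(V[...,0]>100)&(V[...,0]<125); print('cover',fit(P,m))
save(c[0],'w1.png')
E
```

```text
t 2.35 tcp [0.6476 0.1722 0.3972] close-dir deg 78.5 z [-0.001  0.001 -1.   ] w 1.003 gf 0.0 F [0.2 0.7 0.2] q [-0.49  0.45  0.26  1.16 -0.11  1.55  1.12]
grip (array([651. , 166.2]), array([58.7, 16. ]), 'long dir', -11.3, 'n', np.int64(1288), 'zmed', np.float64(0.2913))
cover (array([650.4, 166.6]), array([140. , 122.5]), 'long dir', 79.5, 'n', np.int64(17889), 'zmed', np.float64(0.262))
```

Request:
apply_moves(commands=[[100,0.06,-0.1,-0.5,0],[100,0,0,-0.6,0],[100,0,0,-0.6,0],[100,0,0,-0.45,0],[100,0,0,0,0],[0,0,0,0,0],[0,0,0,0,0],[0,0,0,0,0],[0,0,0,0,0],[0,0,0,0,0]], newtons=40)

```text
clock: 3.65
position: [0.6519, 0.1649, 0.2689]
ee_rot: [0.315, 3.126, 0.0]
force: [-0.3, 0.4, 0.1]
width: 0.503
gripper_force: 0.0
```

Request:
apply_moves(commands=[[0,0,0,0,0],[0,0,0,0,0],[0,0,0,0,0],[0,0,0,0,0],[0,0,0,0,0],[0,0,0,0.15,0],[0,0,0,0.3,0],[0,0,0,0.4,0],[0,0,0,0.5,0],[0,0,0,0.5,0]], newtons=50)

```text
clock: 4.9
position: [0.6515, 0.1644, 0.3806]
ee_rot: [-0.316, -3.125, 0.002]
force: [0.9, 0.8, -1.8]
width: 0.167
gripper_force: 49.8
```

Request:
apply_moves(commands=[[0,-0.3,0.15,0.2,0],[0,-0.5,0.3,0.2,-0.05],[0,-0.5,0.3,0,-0.05],[0,-0.5,0.3,0,-0.05],[0,-0.5,0.3,0,-0.05],[0,-0.4,0.2,0,-0.05],[0,-0.2,0.1,0,-0.02],[0,0,0,0,0],[0,0,0,0,0]])

```text
clock: 6.02
position: [0.4786, 0.2631, 0.4036]
ee_rot: [0.527, 3.097, -0.001]
force: [-0.1, -0.4, -3.2]
width: 0.171
gripper_force: 49.8
```

```bash
python3 - <<'E'
from h import *
tcp()
c=cam('wrist'); P=cloud(c); x,y,z=[P[...,i] for i in range(3)]
m=(z>.175)&(z<.21)&(y>.25)&(x<.62); print('rail',fit(P,m)) if m.sum()>10 else print('none')
print(np.array(imaging.camera_params('wrist')['tool_from_camera']).round(3))
save(c[0],'w2.png'); np.savez('w2.npz',P=P,img=c[0])
E
```

```text
t 6.03 tcp [0.4786 0.2631 0.4036] close-dir deg 70.7 z [ 0.    -0.001 -1.   ] w 0.171 gf 49.8 F [-0.1 -0.4 -3.2] q [-0.77  0.21  0.21  1.47 -0.04  1.47  0.68]
rail (array([500. , 463.2]), array([248.5, 101.4]), 'long dir', 45.8, 'n', np.int64(2748), 'zmed', np.float64(0.1922))
[[-0.001  0.968  0.25   0.067]
 [ 1.     0.001  0.001  0.   ]
 [ 0.     0.25  -0.968 -0.158]
 [ 0.     0.     0.     1.   ]]
```

View pics/w2.png

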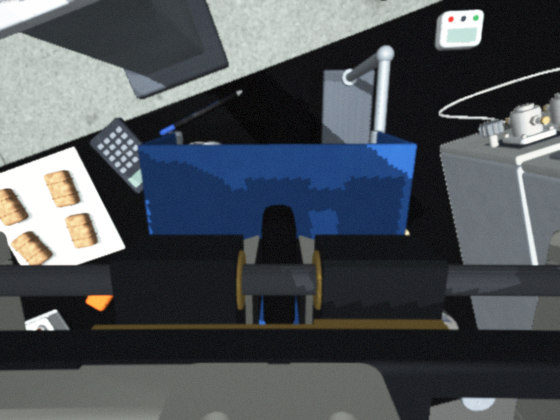

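```bash
python3 - <<'E'
from h import *
f=np.load('w2.npz'); P=f['P']; x,y,z=[P[...,i] for i in range(3)]
v,u=np.mgrid[0:420,0:560]
m=(z>.186)&(z<.205)&(v<140)&(u>370)&(u<395); q=P[m]
vx,vy,x0,y0=cv2.fitLine((q[:,:2]*1000).astype(np.float32),cv2.DIST_HUBER,0,.01,.01).ravel()
print('dir',np.degrees(np.arctan2(vy,vx)),x0,y0,'y at x=473',y0+vy/vx*(473-x0),'xrange',q[:,0].min(),q[:,0].max(),np.median(q[:,2]),len(q))
hsv=cv2.cvtColor(f['img'],cv2.COLOR_RGB2HSV)
m=(hsv[...,1]>150)&(hsv[...,0]>100)&(hsv[...,0]<125)&(z>.37)&(v<230); q=P[m]; A=np.c_[q[:,:2],np.ones(len(q))]
print('cover plane',np.linalg.lstsq(A,q[:,2],rcond=None)[0],np.median(q[:,2]),len(q)); print(fit(P,m))
# post corner ends from top cam
for n in('top','side'):
    Q=np.load(n+'0.npz')['P']; m=(Q[...,2]>.17)&(Q[...,2]<.21)&(Q[...,0]<.57)&(Q[...,1]>.3); q=Q[m]; d=np.array([np.cos(np.radians(-19)),np.sin(np.radians(-19))]); t=q[:,:2]@d; s=q[:,:2]@[-d[1],d[0]]
    print(n,t.min(),t.max(),(t.min()+t.max())/2,np.median(s))
print(np.array([.473,.381])@d, np.array([.473,.381])@[-d[1],d[0]])
E
```

```text
dir -18.968142 418.86322 398.23492 y at x=473 379.6278 xrange 0.38050789232526233 0.463148474367806 0.19554303771998044 1065
cover plane [-0.06345546  0.0044381   0.42049845] 0.39352100742602747 22280
(array([446.5, 273.9]), array([140.3,  48.1]), 'long dir', 70.5, 'n', np.int64(22280), 'zmed', np.float64(0.3935))
top 0.22928508189756394 0.42020183604337624 0.3247434589704701 0.518158537608026
side -0.018935267249702264 0.41477290120003485 0.19791881697516628 0.7570056741103263
0.32318881941030014 0.5142363143615748
```

```bash
python3 - <<'E'
from h import *
c=cam('wrist');P=cloud(c)
for v in (208,212,216,220,226,232): print(v,np.round(P[v,270:290:5],3).tolist())
print(np.round(P[150:235:15,200],3).tolist())
tcp()
E
```

```text
208 [[0.454, 0.267, 0.402], [0.454, 0.27, 0.404], [0.455, 0.272, 0.403], [0.456, 0.274, 0.403]]
212 [[0.454, 0.267, 0.409], [0.455, 0.27, 0.409], [0.456, 0.272, 0.408], [0.456, 0.274, 0.411]]
216 [[0.455, 0.267, 0.414], [0.455, 0.269, 0.414], [0.456, 0.272, 0.415], [0.457, 0.274, 0.414]]
220 [[0.455, 0.267, 0.419], [0.456, 0.269, 0.419], [0.456, 0.272, 0.42], [0.457, 0.274, 0.419]]
226 [[0.457, 0.267, 0.422], [0.458, 0.269, 0.421], [0.458, 0.271, 0.422], [0.459, 0.273, 0.422]]
232 [[0.459, 0.266, 0.422], [0.46, 0.268, 0.424], [0.461, 0.27, 0.422], [0.462, 0.272, 0.422]]
[[0.416, 0.244, 0.396], [0.423, 0.24, 0.394], [0.43, 0.237, 0.394], [0.437, 0.234, 0.394], [0.445, 0.231, 0.394], [0.452, 0.228, 0.393]]
t 6.12 tcp [0.4787 0.2631 0.4035] close-dir deg 70.7 z [ 0.    -0.001 -1.   ] w 0.167 gf 49.8 F [ 0.3  0.2 -2.3] q [-0.77  0.21  0.21  1.47 -0.04  1.47  0.68]
```

Request:
apply_moves(commands=[[0,-0.03,0.3,0,0],[0,-0.03,0.4,0,0],[0,-0.03,0.5,0,0],[0,-0.03,0.4,0,0],[0,-0.03,0.28,0,0],[0,0,0.1,-0.3,0],[0,0,0,-0.6,0],[0,0,0,-0.7,0],[0,0,0,-0.6,0],[0,0,0,-0.45,0],[0,0,0,0,0],[0,0,0,0,0]])

```text
clock: 7.62
position: [0.4694, 0.3834, 0.246]
ee_rot: [0.525, 3.096, 0.002]
force: [-0.7, -0.7, -2.1]
width: 0.172
gripper_force: 49.8
```

```bash
python3 - <<'E'
from h import *
tcp()
c=cam('wrist'); P=cloud(c); x,y,z=[P[...,i] for i in range(3)]
save(c[0],'w3.png'); np.savez('w3.npz',P=P,img=c[0])
hsv=cv2.cvtColor(c[0],cv2.COLOR_RGB2HSV); v,u=np.mgrid[0:420,0:560]
m=(hsv[...,1]>150)&(hsv[...,0]>100)&(hsv[...,0]<125)&(z>.2)&(z<.26)&(v<240); q=P[m]; A=np.c_[q[:,:2],np.ones(len(q))]
print('cover plane',np.linalg.lstsq(A,q[:,2],rcond=None)[0],np.median(q[:,2]),len(q)); print(fit(P,m))
E
```

```text
t 7.62 tcp [0.4694 0.3834 0.246 ] close-dir deg 70.8 z [ 0.001  0.001 -1.   ] w 0.172 gf 49.8 F [-0.7 -0.7 -2.1] q [-0.88  0.39  0.15  1.6  -0.06  1.15  0.52]
cover plane [-0.04738247  0.00091247  0.25595753] 0.23581914271141768 23596
(array([439.4, 393.3]), array([140.3,  53.8]), 'long dir', 70.9, 'n', np.int64(23596), 'zmed', np.float64(0.2358))
```

View pics/w3.png

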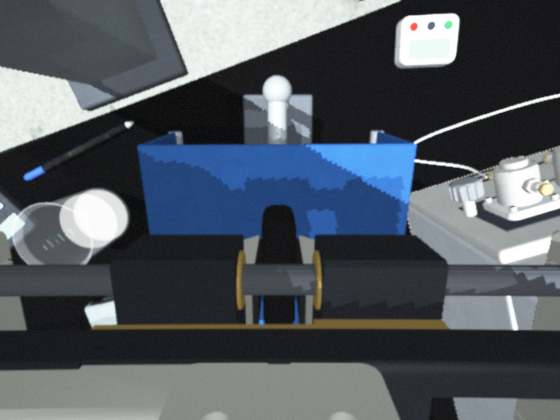

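Request:
apply_moves(commands=[[0,0,-0.02,-0.1,0],[0,0,0,-0.1,0],[0,0,0,-0.1,0],[0,0,0,-0.1,0],[0,0,0,-0.1,0],[0,0,0,0,0]])

```text
clock: 8.43
position: [0.4686, 0.3818, 0.2148]
ee_rot: [-0.525, -3.097, -0.0]
force: [-0.6, -1.0, 0.2]
width: 0.172
gripper_force: 50.0
```

Request:
apply_moves(commands=[[0,0,0,-0.04,0],[0,0,0,-0.02,0],[40,0,0,0,0],[40,0,0,0,0],[40,0,0,0,0],[40,0,0,0,0],[40,0,0,0.3,0],[60,0,0,0.6,0],[100,0,0,0.9,0],[100,0,0,0.9,0],[100,0,0,0.3,0],[100,0,0,0,0]])

```text
clock: 9.93
position: [0.4694, 0.3819, 0.3925]
ee_rot: [0.525, 3.096, 0.004]
force: [0.1, -0.5, -0.3]
width: 0.894
gripper_force: 0.0
```

```bash
python3 - <<'E'
from h import *
tcp()
c=cam('wrist'); P=cloud(c); x,y,z=[P[...,i] for i in range(3)]
save(c[0],'w4.png')
hsv=cv2.cvtColor(c[0],cv2.COLOR_RGB2HSV); v,u=np.mgrid[0:420,0:560]
m=(hsv[...,1]>150)&(hsv[...,0]>100)&(hsv[...,0]<125)&(z>.17)&(z<.23); q=P[m]; A=np.c_[q[:,:2],np.ones(len(q))]
print('cover plane',np.linalg.lstsq(A,q[:,2],rcond=None)[0],np.median(q[:,2]),len(q)); print(fit(P,m))
c=cam('top'); P=cloud(c); np.savez('top1.npz',img=c[0],P=P); save(c[0],'top1.png',2.5,(60,120,380,300))
E
```

```text
t 9.93 tcp [0.4694 0.3819 0.3925] close-dir deg 70.8 z [ 0.002  0.002 -1.   ] w 0.894 gf 0.0 F [ 0.1 -0.5 -0.3] q [-0.89  0.32  0.17  1.35 -0.05  1.47  0.51]
cover plane [0.01125317 0.02875695 0.18321236] 0.19942059813079424 12958
(array([473.3, 380.1]), array([140. , 120.1]), 'long dir', 70.5, 'n', np.int64(12958), 'zmed', np.float64(0.1994))
```

View pics/top1.png

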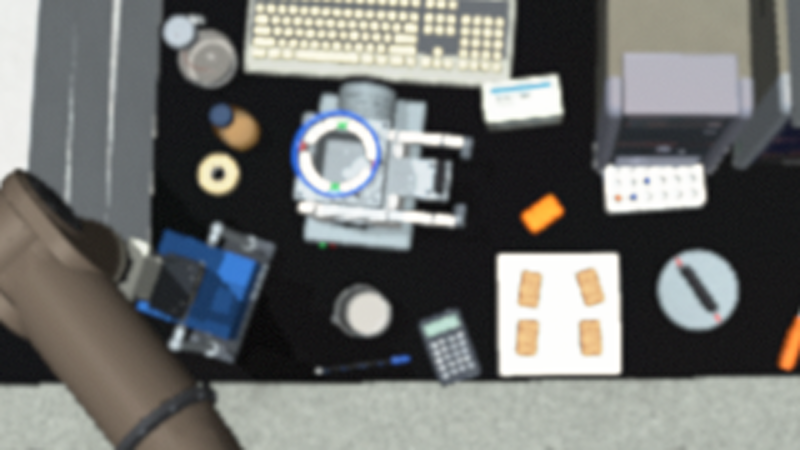

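The cover hangs level and centred on the rail, at (0.473, 0.380) with its underside at 0.196. The crop also shows the collar with red notches left and right, green marks front and back, four brown briquettes on the pad, and the lid. Next I go to the pad.

Request:
apply_moves(commands=[[70,0,-0.6,0,0.05],[70,-0.05,-0.85,0,0.07],[70,-0.05,-0.85,0,0.07],[70,-0.05,-0.85,0,0.07],[70,-0.05,-0.85,0,0.07],[70,-0.05,-0.85,0,0.07],[70,-0.05,-0.85,0,0.07],[70,-0.05,-0.85,-0.1,0.07],[70,-0.05,-0.85,-0.3,0.07],[70,-0.05,-0.85,-0.4,0.06],[70,0,-0.4,-0.4,0],[70,0,0,0,0]])

```text
clock: 11.52
position: [0.4397, -0.1388, 0.3166]
ee_rot: [-0.008, -3.136, 0.0]
force: [-0.1, 1.1, -0.1]
width: 0.7
gripper_force: 0.0
```

```bash
cat >> h.py <<'E'
def briqs(show=None):
    tcp(); c=cam('wrist'); P=cloud(c); x,y,z=[P[...,i] for i in range(3)]
    h=cv2.cvtColor(c[0],cv2.COLOR_RGB2HSV)
    if show: save(c[0],show)
    m=(h[...,1]>60)&(h[...,0]>5)&(h[...,0]<25)&(z>.012)&(z<.06)&(x<.62)
    m=cv2.morphologyEx(m.astype(np.uint8),cv2.MORPH_CLOSE,np.ones((5,5)))
    k,L,st,ce=cv2.connectedComponentsWithStats(m)
    for i in range(1,k):
        if st[i,4]>150: mm=(L==i)&(z>.015); print(np.round(ce[i]),fit(P,mm),'sat',np.median(h[...,1][mm]))
E
python3 -c "
from h import *
briqs('w5.png')"
```

```text
t 11.53 tcp [ 0.4397 -0.1388  0.3166] close-dir deg 89.7 z [-0.005 -0.    -1.   ] w 0.7 gf 0.0 F [-0.1  1.1 -0.1] q [-0.28  0.08  0.52  1.84 -0.04  1.24  1.82]
[  5. 124.] (array([ 379.7, -504.9]), array([71.7, 12.2]), 'long dir', -12.8, 'n', np.int64(376), 'zmed', np.float64(0.0188)) sat 201.0
[238. 141.] (array([ 397.4, -194.1]), array([58.5, 34.6]), 'long dir', 3.4, 'n', np.int64(1110), 'zmed', np.float64(0.0251)) sat 116.0
[311. 142.] (array([398.9, -94.4]), array([58.3, 35.1]), 'long dir', -5.9, 'n', np.int64(1097), 'zmed', np.float64(0.025)) sat 112.0
[239. 198.] (array([ 476.3, -195.1]), array([58.1, 34.7]), 'long dir', 15.7, 'n', np.int64(995), 'zmed', np.float64(0.0251)) sat 113.0
[307. 197.] (array([474.4, -99.7]), array([58.2, 34.7]), 'long dir', -8.7, 'n', np.int64(975), 'zmed', np.float64(0.025)) sat 115.0
```

Request:
apply_moves(commands=[[62,0.29,0.33,-0.7,-0.15],[62,0.29,0.32,-0.7,-0.14],[62,0,0,-0.9,0],[62,0,0,-0.9,0],[62,0,0,-0.85,0],[62,0,0,-0.6,0],[62,0,0,-0.35,0],[62,0,0,-0.14,0],[62,0,0,0,0],[10,0,0,0,0],[10,0,0,0,0],[10,0,0,0,0]], newtons=25)

```text
clock: 13.08
position: [0.4771, -0.0984, 0.0114]
ee_rot: [0.229, 3.132, 0.0]
force: [-0.5, 0.5, 5.6]
width: 0.391
gripper_force: 25.0
```

Request:
apply_moves(commands=[[10,0,0,0,0],[10,0,0,0,0],[10,0,0,0.3,0],[10,0,0,0.7,0],[10,0,0,0.95,0],[10,0,0,0.95,0],[10,0,0,0.95,0],[10,0,0,0.95,0],[10,0,0,0.5,0],[10,0,0,0,0]], newtons=25)

```text
clock: 14.32
position: [0.4776, -0.0987, 0.331]
ee_rot: [0.229, 3.129, 0.001]
force: [-0.0, -0.2, -1.4]
width: 0.392
gripper_force: 25.0
```

Request:
apply_moves(commands=[[10,0.3,0.45,0,0.02],[10,0.48,0.74,0,0.03],[10,0.48,0.74,0,0.03],[10,0.48,0.74,0,0.03],[10,0.48,0.74,0,0.02],[10,0.4,0.6,0,0],[10,0.26,0.41,0,0],[10,0,0,0,0],[10,0,0,0,0]])

```text
clock: 15.45
position: [0.6489, 0.1665, 0.3273]
ee_rot: [-0.127, -3.137, 0.002]
force: [1.2, -1.6, -0.5]
width: 0.386
gripper_force: 25.0
```

```bash
python3 - <<'E'
from h import *
tcp()
c=cam('wrist'); P=cloud(c); x,y,z=[P[...,i] for i in range(3)]
h=cv2.cvtColor(c[0],cv2.COLOR_RGB2HSV); save(c[0],'w6.png'); np.savez('w6.npz',P=P,img=c[0])
m=(h[...,0]>100)&(h[...,0]<130)&(h[...,1]>130)&(z>.245)&(z<.275); q=P[m]; print(len(q),np.median(q[:,2]))
from scipy.optimize import least_squares
r=least_squares(lambda p:np.hypot(q[:,0]-p[0],q[:,1]-p[1])-p[2],[.6485,.1665,.058],loss='soft_l1',f_scale=.003); print('ring',r.x)
E
```

```text
t 15.45 tcp [0.6489 0.1665 0.3273] close-dir deg 85.4 z [-0.002 -0.001 -1.   ] w 0.386 gf 25.0 F [ 1.2 -1.6 -0.5] q [-0.59  0.47  0.43  1.31 -0.19  1.4   1.32]
2504 0.26071752870228027
ring [0.64882436 0.16622528 0.05755522]
```

View pics/w6.png

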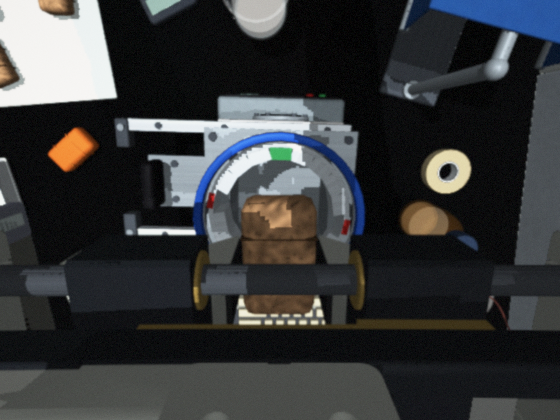

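The wrist view shows the briquette held over the collar, with the ring centred below it. The green mark is at (281,154) and the red notches at (212,200) and (346,228). I'll lower and release.

Request:
apply_moves(commands=[[10,0.03,0,-0.5,0],[10,0,0,-0.45,0],[10,0,0,-0.2,0],[10,0,0,0,0],[60,0,0,0,0],[60,0,0,0,0],[60,0,0,0,0],[60,0,0,0.5,0],[60,-0.3,-0.5,0.8,0],[60,-0.5,-0.8,0,0],[60,-0.5,-0.8,0,0],[60,-0.5,-0.8,0,0]])

```text
clock: 17.0
position: [0.5423, -0.0087, 0.3382]
ee_rot: [0.127, 3.138, 0.0]
force: [0.8, -0.8, 0.2]
width: 0.599
gripper_force: 0.0
```

Request:
apply_moves(commands=[[60,-0.5,-0.8,0,0],[60,-0.55,-0.8,0,0],[60,-0.45,-0.5,0,0.05],[60,0,0,0,0.05],[60,0,0,0,0]])

```text
clock: 17.62
position: [0.4537, -0.1326, 0.3381]
ee_rot: [0.048, 3.14, 0.001]
force: [0.0, 0.4, 0.2]
width: 0.597
gripper_force: 0.0
```

```bash
python3 -c "
from h import *
briqs()"
```

```text
t 17.62 tcp [ 0.4537 -0.1326  0.3381] close-dir deg 88.3 z [ 0.001  0.001 -1.   ] w 0.597 gf 0.0 F [0.  0.4 0.2] q [-0.32  0.09  0.55  1.78 -0.05  1.29  1.78]
[  6. 122.] (array([ 384.8, -509.2]), array([84.4, 16.3]), 'long dir', -14.4, 'n', np.int64(664), 'zmed', np.float64(0.0206)) sat 198.0
[234. 130.] (array([ 397.4, -194.1]), array([58.3, 34.7]), 'long dir', 3.0, 'n', np.int64(1048), 'zmed', np.float64(0.025)) sat 116.0
[305. 129.] (array([398.9, -94.4]), array([57.8, 34.8]), 'long dir', -5.1, 'n', np.int64(1027), 'zmed', np.float64(0.025)) sat 113.0
[237. 186.] (array([ 476.7, -194.8]), array([58.6, 34.3]), 'long dir', 16.6, 'n', np.int64(920), 'zmed', np.float64(0.025)) sat 113.0
[291. 255.] (array([ 595.1, -120.9]), array([59.3, 34.7]), 'long dir', -55.4, 'n', np.int64(584), 'zmed', np.float64(0.0219)) sat 196.0
```

Request:
apply_moves(commands=[[60,0.19,-0.52,-0.7,0.31],[60,0.19,-0.52,-0.7,0.31],[60,0,0,-0.9,0],[60,0,0,-0.9,0],[60,0,0,-0.9,0],[60,0,0,-0.7,0],[60,0,0,-0.4,0],[60,0,0,-0.25,0],[60,0,0,0,0],[10,0,0,0,0],[10,0,0,0,0],[10,0,0,0,0]], newtons=25)

```text
clock: 19.18
position: [0.4767, -0.1957, 0.0116]
ee_rot: [-0.437, 3.109, -0.001]
force: [-0.3, 0.3, 5.7]
width: 0.39
gripper_force: 25.0
```

Request:
apply_moves(commands=[[10,0,0,0,0],[10,0,0,0,0],[10,0,0,0.3,0],[10,0,0,0.7,0],[10,0,0,0.95,0],[10,0,0,0.95,0],[10,0,0,0.95,0],[10,0,0,0.95,0],[10,0,0,0.5,0],[10,0,0,0,0]], newtons=25)

```text
clock: 20.42
position: [0.4769, -0.1962, 0.3312]
ee_rot: [-0.436, 3.106, -0.002]
force: [0.4, 0.2, -0.9]
width: 0.391
gripper_force: 25.0
```

Request:
apply_moves(commands=[[10,0.2,0.4,0,-0.08],[10,0.4,0.85,0,-0.08],[10,0.4,0.85,0,-0.08],[10,0.4,0.85,0,-0.08],[10,0.4,0.85,0,-0.08],[10,0.4,0.85,0,-0.08],[10,0.4,0.85,0,-0.08],[10,0.27,0.54,0,-0.06],[10,0,0,-0.3,0],[10,0,0,-0.5,0],[10,0,0,-0.3,0],[10,0,0,0,0]])

```text
clock: 21.92
position: [0.6471, 0.1666, 0.2608]
ee_rot: [-0.049, -3.138, 0.002]
force: [0.1, 0.2, -0.0]
width: 0.387
gripper_force: 25.0
```

Request:
apply_moves(commands=[[60,0,0,0,0],[60,0,0,0,0],[60,0,0,0,0],[60,0,0,0.5,0],[60,-0.4,-0.4,0.8,-0.02],[60,-0.65,-0.68,0,-0.03],[60,-0.65,-0.68,0,-0.03],[60,-0.65,-0.68,0,-0.03],[60,-0.65,-0.68,0,0],[60,-0.65,-0.68,0,0],[60,-0.4,-0.4,0,0],[60,0,0,0,0]])

```text
clock: 23.42
position: [0.4039, -0.0872, 0.3415]
ee_rot: [0.141, 3.137, 0.003]
force: [1.3, 0.2, 0.4]
width: 0.602
gripper_force: 0.0
```

```bash
python3 -c "
from h import *
briqs()"
```

```text
t 23.43 tcp [ 0.4039 -0.0872  0.3415] close-dir deg 84.9 z [ 0.002  0.002 -1.   ] w 0.602 gf 0.0 F [1.3 0.2 0.4] q [-0.55 -0.05  0.62  1.89  0.03  1.29  1.54]
[273. 165.] (array([398.1, -93.7]), array([57.8, 33.4]), 'long dir', -5.9, 'n', np.int64(919), 'zmed', np.float64(0.025)) sat 113.0
[205. 170.] (array([ 396.8, -193.9]), array([58.2, 34.7]), 'long dir', 2.9, 'n', np.int64(965), 'zmed', np.float64(0.025)) sat 114.0
[263. 298.] (array([ 611. , -129.8]), array([40.1, 17. ]), 'long dir', 87.9, 'n', np.int64(155), 'zmed', np.float64(0.0222)) sat 198.0
```

Request:
apply_moves(commands=[[60,-0.09,-0.11,-0.7,-0.02],[60,0,0,-0.75,0],[60,0,0,-0.9,0],[60,0,0,-0.9,0],[60,0,0,-0.9,0],[60,0,0,-0.7,0],[60,0,0,-0.4,0],[60,0,0,-0.23,0],[60,0,0,0,0],[10,0,0,0,0],[10,0,0,0,0],[10,0,0,0,0]], newtons=25)

```text
clock: 24.98
position: [0.4006, -0.0917, 0.0127]
ee_rot: [0.15, 3.136, 0.0]
force: [-0.7, 1.1, 8.1]
width: 0.393
gripper_force: 25.0
```

Request:
apply_moves(commands=[[10,0,0,0,0],[10,0,0,0,0],[10,0,0,0.3,0],[10,0,0,0.7,0],[10,0,0,0.95,0],[10,0,0,0.95,0],[10,0,0,0.95,0],[10,0,0,0.95,0],[10,0,0,0.5,0],[10,0,0,0,0]], newtons=25)

```text
clock: 26.22
position: [0.4007, -0.0919, 0.332]
ee_rot: [0.15, 3.133, 0.003]
force: [-0.1, 0.6, -0.8]
width: 0.388
gripper_force: 25.0
```

Request:
apply_moves(commands=[[10,0.3,0.3,0,0],[10,0.62,0.64,0,0],[10,0.62,0.64,0,0],[10,0.62,0.64,0,0],[10,0.62,0.64,0,0],[10,0.62,0.64,0,0],[10,0.5,0.52,0,0],[10,0.27,0.28,0,0],[10,0,0,-0.3,0],[10,0,0,-0.5,0],[10,0,0,-0.3,0],[10,0,0,0,0]])

```text
clock: 27.72
position: [0.6489, 0.166, 0.262]
ee_rot: [-0.151, -3.135, 0.002]
force: [-0.8, 0.3, -0.6]
width: 0.391
gripper_force: 25.0
```

Request:
apply_moves(commands=[[60,0,0,0,0],[60,0,0,0,0],[60,0,0,0,0],[60,0,0,0.5,0],[60,-0.4,-0.5,0.8,0.05],[60,-0.58,-0.82,0,0.05],[60,-0.58,-0.82,0,0.05],[60,-0.58,-0.82,0,0.05],[60,-0.58,-0.82,0,0.05],[60,-0.58,-0.82,0,0.04],[60,-0.58,-0.82,0,0],[60,-0.32,-0.58,0,0]])

```text
clock: 29.22
position: [0.396, -0.1962, 0.3426]
ee_rot: [-0.073, 3.139, 0.002]
force: [0.4, 0.9, 0.8]
width: 0.597
gripper_force: 0.0
```

```bash
python3 -c "
from h import *
briqs()"
```

```text
t 29.23 tcp [ 0.396  -0.1962  0.3426] close-dir deg 92.7 z [ 0.002  0.001 -1.   ] w 0.597 gf 0.0 F [0.4 0.9 0.8] q [-0.46  0.    0.83  1.84 -0.    1.29  1.99]
[ 58. 148.] (array([ 383.6, -515.2]), array([85.8, 22.5]), 'long dir', -20.1, 'n', np.int64(932), 'zmed', np.float64(0.0221)) sat 174.0
[280. 168.] (array([ 396.2, -194.8]), array([56.9, 33.7]), 'long dir', 3.0, 'n', np.int64(918), 'zmed', np.float64(0.0251)) sat 81.0
[315. 299.] (array([ 607.7, -122.4]), array([58.1, 22.6]), 'long dir', -85.2, 'n', np.int64(296), 'zmed', np.float64(0.022)) sat 168.0
```

Request:
apply_moves(commands=[[60,0,0.02,-0.7,0],[60,0,0,-0.75,0],[60,0,0,-0.9,0],[60,0,0,-0.9,0],[60,0,0,-0.9,0],[60,0,0,-0.7,0],[60,0,0,-0.4,0],[60,0,0,-0.25,0],[60,0,0,0,0],[10,0,0,0,0],[10,0,0,0,0],[10,0,0,0,0]], newtons=25)

```text
clock: 30.78
position: [0.3987, -0.1927, 0.0127]
ee_rot: [-0.078, 3.139, -0.0]
force: [0.6, 0.7, 7.2]
width: 0.389
gripper_force: 25.0
```

Request:
apply_moves(commands=[[10,0,0,0,0],[10,0,0,0,0],[10,0,0,0.3,0],[10,0,0,0.7,0],[10,0,0,0.95,0],[10,0,0,0.95,0],[10,0,0,0.95,0],[10,0,0,0.95,0],[10,0,0,0.5,0],[10,0,0,0,0]], newtons=25)

```text
clock: 32.02
position: [0.3989, -0.193, 0.3319]
ee_rot: [-0.078, 3.136, 0.001]
force: [0.2, -0.3, -1.8]
width: 0.389
gripper_force: 25.0
```

Request:
apply_moves(commands=[[10,0.3,0.4,0,-0.05],[10,0.58,0.83,0,-0.05],[10,0.58,0.83,0,-0.05],[10,0.58,0.83,0,-0.05],[10,0.58,0.83,0,-0.05],[10,0.58,0.83,0,-0.05],[10,0.58,0.83,0,0],[10,0.42,0.61,0,0],[10,0,0,-0.3,0],[10,0,0,-0.5,0],[10,0,0,-0.3,0],[10,0,0,0,0]])

```text
clock: 33.52
position: [0.6489, 0.1666, 0.262]
ee_rot: [-0.159, -3.134, 0.002]
force: [-1.1, -0.1, 0.1]
width: 0.392
gripper_force: 25.0
```

Next I release, rise, and look into the hopper. I also need the mill's yaw before fetching the lid.

Request:
apply_moves(commands=[[60,0,0,0,0],[60,0,0,0,0],[60,0,0,0,0],[60,0,0,0.5,0],[60,0,0,0.9,0],[60,0.9,0,0.9,0],[60,0.4,0,0.6,0],[60,0,0,0,0],[60,0,0,0,0]])

```text
clock: 34.65
position: [0.718, 0.1664, 0.4275]
ee_rot: [-0.159, -3.137, 0.0]
force: [0.5, -0.2, -0.4]
width: 0.602
gripper_force: 0.0
```

```bash
python3 - <<'E'
from h import *
from scipy.optimize import least_squares
tcp()
c=cam('wrist'); P=cloud(c); x,y,z=[P[...,i] for i in range(3)]
h=cv2.cvtColor(c[0],cv2.COLOR_RGB2HSV); save(c[0],'w7.png',1.4); np.savez('w7.npz',P=P,img=c[0])
m=(h[...,0]>100)&(h[...,0]<130)&(h[...,1]>130)&(z>.245)&(z<.275); q=P[m]
r=least_squares(lambda p:np.hypot(q[:,0]-p[0],q[:,1]-p[1])-p[2],[.6485,.1665,.058],loss='soft_l1',f_scale=.003); print('ring',len(q),r.x,np.median(q[:,2]))
c0=r.x[:2]
near=np.hypot(x-c0[0],y-c0[1])<.06
red=near&((h[...,0]<6)|(h[...,0]>174))&(h[...,1]>150)&(z>.2); grn=near&(h[...,0]>45)&(h[...,0]<80)&(h[...,1]>120)&(z>.2)
for lab,mm in(('red',red),('green',grn)):
    k,L,st,ce=cv2.connectedComponentsWithStats(mm.astype(np.uint8))
    for i in range(1,k):
        if st[i,4]>8: q=P[L==i].mean(0); d=q[:2]-c0; print(lab,ce[i].round(),st[i,4],q.round(4),'r',np.hypot(*d).round(4),'ang',np.degrees(np.arctan2(d[1],d[0])).round(1))
m=(z>.145)&(z<.162)&(h[...,2]<90)&(x<.68)&(x>.59)&(y<.07)&(y>0); print('gategrip',fit(P,m))
m=(z>.118)&(z<.131)&(y<.07)&(y>-.05)&(x>.54)&(x<.74); print('rails',fit(P,m))
inh=near&(np.hypot(x-c0[0],y-c0[1])<.04)&(z<.235)&(h[...,0]<25)&(h[...,1]>50); print('briq max z',np.nanpercentile(z[inh],[5,50,99]),inh.sum())
E
```

```text
t 34.65 tcp [0.718  0.1664 0.4275] close-dir deg 84.2 z [-0.001 -0.    -1.   ] w 0.602 gf 0.0 F [ 0.5 -0.2 -0.4] q [-0.6   0.65  0.75  0.87 -0.43  1.75  1.42]
ring 2569 [0.6497639  0.16619002 0.0578486 ] 0.26057541324959543
red [220. 111.] 37 [0.6356 0.116  0.2444] r 0.0522 ang -105.8
red [322. 130.] 30 [0.6646 0.2162 0.2441] r 0.0521 ang 73.5
green [271.  73.] 127 [0.6054 0.1708 0.2435] r 0.0447 ang 174.1
green [271. 166.] 101 [0.6948 0.1612 0.2434] r 0.0453 ang -6.4
gategrip (array([635.6,  32.6]), array([49.2, 14. ]), 'long dir', -5.4, 'n', np.int64(480), 'zmed', np.float64(0.1539))
rails (array([634.8,  34.2]), array([134. ,  84.2]), 'long dir', -5.6, 'n', np.int64(2271), 'zmed', np.float64(0.124))
briq max z [0.13971749 0.20578387 0.20806317] 1951
```

View pics/w7.png

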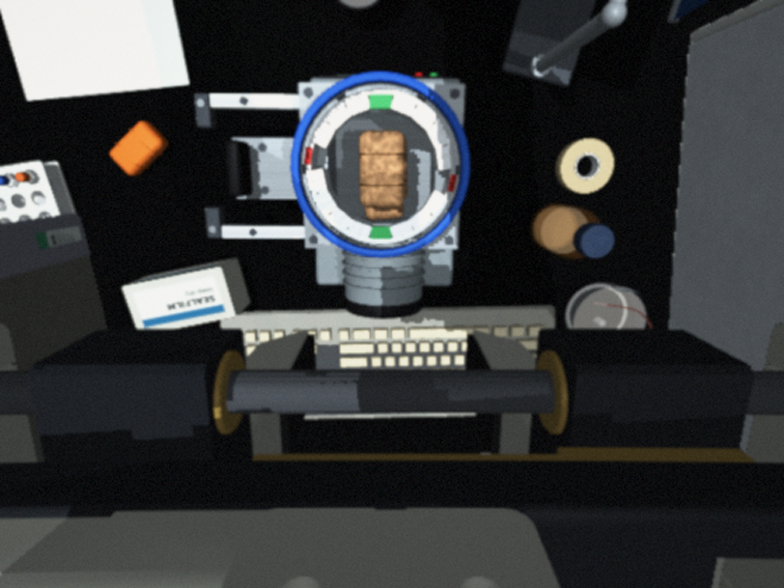

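All four briquettes stand stacked in the hopper, at about (382,175) px, with their top at 0.206. The gate is shut. The green marks at (381,102) and (381,232) and the gate rails give a mill yaw of about -6°. Now I go to the lid.

Request:
apply_moves(commands=[[90,-0.83,-0.35,0,-0.36],[90,-0.83,-0.35,0,-0.36],[90,-0.83,-0.35,0,-0.36],[90,-0.83,-0.35,0,-0.36],[90,-0.81,-0.35,0,-0.36],[90,0,-0.88,0,-0.36],[90,0,-0.88,0,-0.36],[90,0,-0.88,0,-0.36],[90,0,-0.88,0,-0.36],[90,0,-0.88,0,-0.36],[90,0,-0.88,0,-0.36],[90,0,-0.88,0,-0.36]])

```text
clock: 36.2
position: [0.4725, -0.3069, 0.4276]
ee_rot: [-2.836, -1.347, -0.001]
force: [2.1, 0.1, 0.2]
width: 0.898
gripper_force: 0.0
```

```bash
python3 -c "
from h import *
tcp(); units([.47,-.3615,.3])"
```

```text
t 36.2 tcp [ 0.4725 -0.3069  0.4276] close-dir deg 140.8 z [-0.     0.002 -1.   ] w 0.898 gf 0.0 F [2.1 0.1 0.2] q [-0.33  0.41  1.27  1.42 -0.39  1.59  0.22]
units xyz [-0.04 -0.91 -2.13] turn 0.0
```

Request:
apply_moves(commands=[[90,0,-0.5,-0.4,-0.35],[90,0,-0.35,-0.5,-0.33],[90,0,0,-0.4,0],[90,0,0,0,0],[90,0,0,0,0]])

```text
clock: 36.83
position: [0.473, -0.3568, 0.3514]
ee_rot: [3.023, 0.856, 0.001]
force: [0.3, 0.4, 0.1]
width: 0.898
gripper_force: 0.0
```

```bash
cat >> h.py <<'E'
def lid(show=None):
    tcp(); c=cam('wrist'); P=cloud(c); x,y,z=[P[...,i] for i in range(3)]
    h=cv2.cvtColor(c[0],cv2.COLOR_RGB2HSV)
    if show: save(c[0],show)
    reg=(x<.65)&(y<-.2)&(x>.33)
    m=reg&(z>.048)&(z<.075)&(h[...,2]<110); print('bar',fit(P,m))
    m=reg&(z>.026)&(z<.042)&(h[...,1]<70)&(h[...,2]>90)
    k,L,st,ce=cv2.connectedComponentsWithStats(m.astype(np.uint8)); i=1+np.argmax(st[1:,4]); print('disc',fit(P,L==i))
E
python3 -c "
from h import *
lid('w8.png')"
```

```text
t 36.83 tcp [ 0.473  -0.3568  0.3514] close-dir deg 121.6 z [ 0.001 -0.    -1.   ] w 0.898 gf 0.0 F [0.3 0.4 0.1] q [-0.21  0.52  1.27  1.51 -0.5   1.47  0.04]
bar (array([ 503.6, -506.2]), array([317.8, 125.2]), 'long dir', -68.2, 'n', np.int64(1465), 'zmed', np.float64(0.0635))
disc (array([ 469.8, -364.1]), array([121.6, 121.4]), 'long dir', 31.2, 'n', np.int64(4817), 'zmed', np.float64(0.0344))
```

View pics/w8.png

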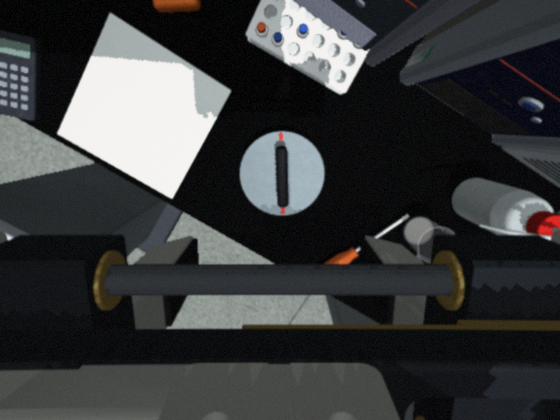

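```bash
sed -i "s/reg=(x<.65)&(y<-.2)&(x>.33)/reg=(np.hypot(x-.47,y+.364)<.075)/" h.py; python3 -c "
from h import *
lid()"
```

```text
t 36.88 tcp [ 0.4732 -0.3571  0.3518] close-dir deg 121.6 z [ 0.001 -0.001 -1.   ] w 0.901 gf 0.0 F [1.4 0.1 0.8] q [-0.21  0.52  1.27  1.51 -0.5   1.47  0.04]
bar (array([ 469.8, -364.2]), array([83.4, 16. ]), 'long dir', 33.3, 'n', np.int64(687), 'zmed', np.float64(0.0637))
disc (array([ 469.8, -364.1]), array([122.8, 121.8]), 'long dir', -59.2, 'n', np.int64(4822), 'zmed', np.float64(0.0344))
```

Request:
apply_moves(commands=[[50,-0.06,-0.12,-0.6,0.06],[50,0,0,-0.85,0],[50,0,0,-0.9,0],[50,0,0,-0.9,0],[50,0,0,-0.8,0],[50,0,0,-0.6,0],[50,0,0,-0.4,0],[50,0,0,-0.16,0],[50,0,0,0,0],[0,0,0,0,0],[0,0,0,0,0],[0,0,0,0,0]], newtons=55)

```text
clock: 38.42
position: [0.4697, -0.3648, 0.0386]
ee_rot: [3.009, 0.9, 0.0]
force: [-0.0, 0.1, -0.1]
width: 0.222
gripper_force: 0.0
```

Request:
apply_moves(commands=[[0,0,0,0,0],[0,0,0,0,0],[0,0,0,0,0]], newtons=55)

```text
clock: 38.8
position: [0.4695, -0.3647, 0.0384]
ee_rot: [3.01, 0.9, 0.0]
force: [-0.7, 2.3, 5.7]
width: 0.168
gripper_force: 55.0
```

Request:
apply_moves(commands=[[0,0,0,0.2,0],[0,0,0,0.5,0],[0,0,0,0.8,0],[0,0,0,0.9,0],[0,0,0,0.9,0],[0,0,0,0.9,0],[0,0,0,0.7,0],[0,0,0.3,0.5,0.1],[0,0,0.6,0,0.15],[0,0,0.7,0,0.15],[0,0,0.7,0,0.15],[0,0,0.7,0,0.15]], newtons=55)

```text
clock: 40.3
position: [0.4685, -0.1836, 0.362]
ee_rot: [-2.806, -1.412, 0.001]
force: [0.3, 0.2, -2.5]
width: 0.168
gripper_force: 55.0
```

Request:
apply_moves(commands=[[0,0.1,0.7,0,0.15],[0,0.2,0.7,0,0.15],[0,0.35,0.7,0,0.15],[0,0.4,0.7,0,0.15],[0,0.4,0.7,0,0.12],[0,0.4,0.7,0,0],[0,0.4,0.7,0,0],[0,0.35,0.5,0,0],[0,0.3,0.4,0,0],[0,0,0,0,0],[0,0,0,0,0]])

```text
clock: 41.68
position: [0.643, 0.1622, 0.3621]
ee_rot: [2.51, 1.887, -0.002]
force: [-1.1, -0.2, -3.2]
width: 0.171
gripper_force: 55.0
```

```bash
cat > lidheld.py <<'E'
from h import *
tcp(); s=observe(); p=np.array(s['position'])
c=cam('wrist'); P=cloud(c); x,y,z=[P[...,i] for i in range(3)]
h=cv2.cvtColor(c[0],cv2.COLOR_RGB2HSV); v,u=np.mgrid[0:420,0:560]
near=np.hypot(x-p[0],y-p[1])<.075
m=near&(z>p[2]-.02)&(z<p[2]+.008)&(h[...,1]<70)&(h[...,2]>60)&(v<235)
q=P[m]; A=np.c_[q[:,:2]-p[:2],np.ones(len(q))]; print('disc plane (slopes, z at tcp)',np.linalg.lstsq(A,q[:,2],rcond=None)[0].round(4),len(q))
m=near&((h[...,0]<6)|(h[...,0]>174))&(h[...,1]>120)&(z>p[2]-.03)
if m.sum()>3: q=P[m].mean(0); d=q[:2]-p[:2]; print('red mark',q.round(4),'r',np.hypot(*d).round(4),'ang',np.degrees(np.arctan2(d[1],d[0])).round(1),m.sum())
import sys; save(c[0],sys.argv[1])
units([.6493,.1662,p[2]])
E
python3 lidheld.py w9.png
```

```text
t 41.67 tcp [0.643  0.1622 0.3621] close-dir deg 163.9 z [-0.    -0.002 -1.   ] w 0.171 gf 55.0 F [-1.1 -0.2 -3.2] q [-0.89  0.57  1.03  1.29 -0.48  1.53 -0.2 ]
disc plane (slopes, z at tcp) [-0.0013 -0.0031  0.3581] 16012
red mark [0.6579 0.2142 0.359 ] r 0.0541 ang 74.0 199
units xyz [ 0.11  0.07 -0.  ] turn 0.0
```

View pics/w9.png

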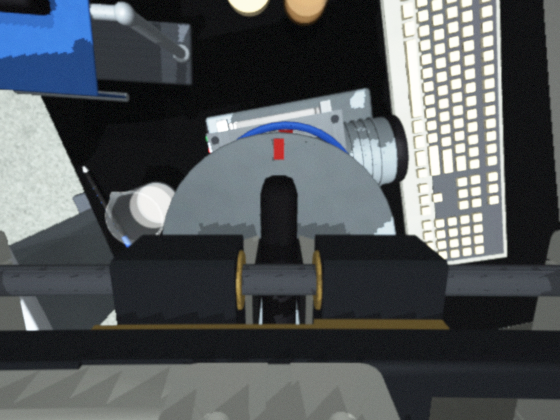

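The wrist view shows the lid held level, its red mark at (278,150) pointing along 74°, the same as the notch line. I'll centre it and lower.

Request:
apply_moves(commands=[[0,0.1,0.06,0,0],[0,0,0,-0.3,0],[0,0,0,-0.5,0],[0,0,0,-0.3,0],[0,0,0,-0.1,0],[0,0,0,0,0],[0,0,0,0,0]], newtons=60)

```text
clock: 42.6
position: [0.6499, 0.1668, 0.2911]
ee_rot: [2.509, 1.889, 0.002]
force: [0.3, 0.0, -3.2]
width: 0.172
gripper_force: 60.0
```

```bash
python3 lidheld.py w10.png
```

```text
t 42.6 tcp [0.6499 0.1668 0.2911] close-dir deg 164.0 z [ 0.002 -0.    -1.   ] w 0.172 gf 60.0 F [ 0.3  0.  -3.2] q [-0.89  0.62  1.    1.4  -0.52  1.4  -0.17]
disc plane (slopes, z at tcp) [ 0.0008 -0.0034  0.2871] 16073
red mark [0.6647 0.2187 0.288 ] r 0.054 ang 74.1 206
units xyz [-0.01 -0.01  0.  ] turn 0.0
```

Aligned. I'll lower gently through the notches and watch the force.

Request:
apply_moves(commands=[[0,0,0,-0.08,0],[0,0,0,-0.08,0],[0,0,0,-0.08,0],[0,0,0,-0.08,0],[0,0,0,-0.05,0],[0,0,0,0,0]])

```text
clock: 43.4
position: [0.6493, 0.167, 0.2682]
ee_rot: [2.509, 1.89, 0.0]
force: [-3.3, -0.3, 2.9]
width: 0.166
gripper_force: 60.0
```

Request:
apply_moves(commands=[[0,0,0,-0.05,0],[0,0,0,-0.05,0],[0,0,0,-0.05,0],[0,0,0,-0.03,0],[0,0,0,0,0]])

```text
clock: 44.02
position: [0.6495, 0.167, 0.2588]
ee_rot: [2.509, 1.89, 0.002]
force: [-7.1, 1.1, 15.7]
width: 0.17
gripper_force: 60.0
```

Request:
apply_moves(commands=[[0,-0.02,0,-0.02,0],[0,0,0,0,-0.1],[0,0,0,0,-0.15],[0,0,0,0,-0.15],[0,0,0,0,0]])

```text
clock: 44.65
position: [0.6502, 0.1668, 0.2585]
ee_rot: [2.683, 1.628, 0.007]
force: [-0.4, 0.5, 14.6]
width: 0.171
gripper_force: 60.1
```

```bash
python3 lidheld.py w11.png; python3 -c "
from h import *
print(np.round(observe()['ft_torque'],2))"
```

```text
t 44.65 tcp [0.6502 0.1668 0.2585] close-dir deg 152.5 z [ 0.006 -0.    -1.   ] w 0.171 gf 60.1 F [-0.4  0.5 14.6] q [-0.91  0.66  1.04  1.46 -0.57  1.34 -0.32]
disc plane (slopes, z at tcp) [ 0.0008 -0.002   0.2545] 15961
red mark [0.6742 0.2143 0.2559] r 0.0532 ang 63.1 210
units xyz [-0.01 -0.01 -0.  ] turn 0.0
[0.04 0.64 0.3 ]
```

Request:
apply_moves(commands=[[0,0,0,0,-0.2],[0,0,0,0,-0.22],[0,0,0,0,-0.22],[0,0,0,0,-0.22],[0,0,0,0,-0.22],[0,0,0,0,-0.22],[0,0,0,0,-0.22],[0,0,0,0,-0.22],[0,0,0,0,-0.22],[0,0,0,0,-0.22],[0,0,0,0,0]])

```text
clock: 46.08
position: [0.6501, 0.1666, 0.2586]
ee_rot: [3.141, 0.0, 0.008]
force: [1.1, 0.2, 15.4]
width: 0.175
gripper_force: 60.0
```

```bash
python3 lidheld.py w12.png; python3 -c "
from h import *
print(np.round(observe()['ft_torque'],2))"
```

```text
t 46.08 tcp [0.6501 0.1666 0.2586] close-dir deg 90.0 z [ 0.005 -0.001 -1.   ] w 0.175 gf 60.0 F [ 1.1  0.2 15.4] q [-0.98  0.77  1.26  1.47 -0.73  1.43 -1.28]
disc plane (slopes, z at tcp) [-0.0012 -0.0008  0.2545] 15910
red mark [0.7037 0.1671 0.2557] r 0.0536 ang 0.5 201
units xyz [-0.01 -0.01 -0.  ] turn 0.0
[0.1  0.47 0.18]
```

Request:
apply_moves(commands=[[0,0,0,0,-0.12],[0,0,0,0,-0.1],[0,0,0,0,0],[0,0,0,0,0]])

```text
clock: 46.62
position: [0.6501, 0.1666, 0.2586]
ee_rot: [3.137, -0.17, 0.008]
force: [0.4, 0.5, 15.0]
width: 0.17
gripper_force: 60.1
```

```bash
python3 lidheld.py w13.png; python3 -c "
from h import *
print(np.round(observe()['ft_torque'],2))"
```

```text
t 46.62 tcp [0.6501 0.1666 0.2586] close-dir deg 83.8 z [ 0.005 -0.    -1.   ] w 0.17 gf 60.1 F [ 0.4  0.5 15. ] q [-0.98  0.77  1.27  1.47 -0.74  1.44 -1.38]
disc plane (slopes, z at tcp) [-1.500e-03 -2.000e-04  2.546e-01] 15805
red mark [0.7032 0.1613 0.256 ] r 0.0533 ang -5.7 211
units xyz [-0.01 -0.01  0.  ] turn 0.0
[0.07 0.43 0.39]
```

Request:
apply_moves(commands=[[0,0,0,0.04,0],[0,0,0,0.04,0],[0,0,0,0.04,0],[0,0,0,0.04,0],[0,0,0,0.03,0],[0,0,0,0,0]])

```text
clock: 47.42
position: [0.6497, 0.1667, 0.2676]
ee_rot: [3.136, -0.171, 0.005]
force: [6.1, -1.0, -0.7]
width: 0.169
gripper_force: 60.0
```

```bash
python3 lidheld.py w14.png; python3 -c "
from h import *
print(np.round(observe()['ft_torque'],2))"
```

```text
t 47.42 tcp [0.6497 0.1667 0.2676] close-dir deg 83.8 z [ 0.003 -0.001 -1.   ] w 0.169 gf 60.0 F [ 6.1 -1.  -0.7] q [-0.98  0.76  1.27  1.45 -0.72  1.45 -1.39]
disc plane (slopes, z at tcp) [-0.0009 -0.0005  0.2634] 15809
red mark [0.7022 0.1609 0.2656] r 0.0529 ang -6.2 212
units xyz [-0.01 -0.01  0.  ] turn 0.0
[-0.13 -0.98  0.08]
```

Request:
apply_moves(commands=[[0,0,0,0.03,0.05],[0,0,0,0.0,0.05],[0,0,0,0,0]])

```text
clock: 47.85
position: [0.6487, 0.1668, 0.2676]
ee_rot: [3.139, -0.094, 0.0]
force: [5.8, 0.4, -10.3]
width: 0.168
gripper_force: 60.2
```

```bash
python3 lidheld.py w15.png; python3 -c "
from h import *
print(np.round(observe()['ft_torque'],2))"
```

```text
t 47.85 tcp [0.6487 0.1668 0.2676] close-dir deg 86.6 z [-0.    -0.001 -1.   ] w 0.168 gf 60.2 F [  5.8   0.4 -10.3] q [-0.98  0.75  1.26  1.45 -0.71  1.45 -1.35]
disc plane (slopes, z at tcp) [-0.0017 -0.0006  0.2635] 15790
red mark [0.7009 0.1631 0.2654] r 0.0524 ang -4.0 205
units xyz [ 0.01 -0.01 -0.  ] turn 0.0
[-0.13 -1.19 -0.61]
```

The lid is locked: the origin is at about 0.229, pulling up meets 10 N, and turning back is blocked. I'll release it and go to the gate.

Request:
apply_moves(commands=[[0,0,0,-0.03,-0.08],[0,0,0,0,0],[40,0,0,0,0],[40,0,0,0,0],[40,0,0,0,0],[40,0,0,0.2,0],[60,0,0,0.6,0],[70,0,0,0.8,0],[70,0,0,0.6,0.2],[70,0,0,0,0.3],[70,0,-0.3,0,0.35],[70,0,-0.4,0,0.35]])

```text
clock: 49.4
position: [0.6482, 0.1249, 0.4002]
ee_rot: [3.04, 0.789, 0.001]
force: [-0.8, 0.5, 0.1]
width: 0.699
gripper_force: 0.0
```

Request:
apply_moves(commands=[[70,-0.05,-0.4,0,0.35],[70,-0.05,-0.4,0,0.35],[70,-0.05,-0.4,0,0.35],[70,-0.05,-0.35,0,0.35],[70,0,0,0,0.35],[70,0,0,0,0.14],[70,0,0,0,0],[70,0,0,0,0]])

```text
clock: 50.4
position: [0.6362, 0.0318, 0.3998]
ee_rot: [2.357, 2.076, 0.0]
force: [0.4, 1.4, 0.6]
width: 0.7
gripper_force: 0.0
```

```bash
python3 - <<'E'
from h import *
tcp()
c=cam('wrist'); P=cloud(c); x,y,z=[P[...,i] for i in range(3)]
h=cv2.cvtColor(c[0],cv2.COLOR_RGB2HSV); save(c[0],'w16.png')
m=(z>.145)&(z<.162)&(h[...,2]<90)&(x<.68)&(x>.59)&(y<.07)&(y>-.1)
if m.sum()>20: print('gategrip',fit(P,m))
m=(h[...,2]<90)&(z>.28)&(z<.31)&(np.hypot(x-.65,y-.166)<.06); 
if m.sum()>20: print('lidbar',fit(P,m))
m=(z>.25)&(z<.275)&(np.hypot(x-.65,y-.166)<.07)&(h[...,1]<70); 
if m.sum()>20: print('disc',fit(P,m))
E
```

```text
t 50.4 tcp [0.6362 0.0318 0.3998] close-dir deg 172.7 z [ 0.001 -0.001 -1.   ] w 0.7 gf 0.0 F [0.4 1.4 0.6] q [-0.66  0.46  0.88  1.29 -0.35  1.55  0.05]
gategrip (array([635.6,  32.1]), array([47.4, 14.1]), 'long dir', -6.7, 'n', np.int64(447), 'zmed', np.float64(0.1538))
lidbar (array([648.5, 166.4]), array([82.6, 16.4]), 'long dir', -5.8, 'n', np.int64(2914), 'zmed', np.float64(0.2926))
disc (array([646.8, 148.1]), array([123.7,  86. ]), 'long dir', -7.3, 'n', np.int64(11155), 'zmed', np.float64(0.2634))
```

View pics/w16.png

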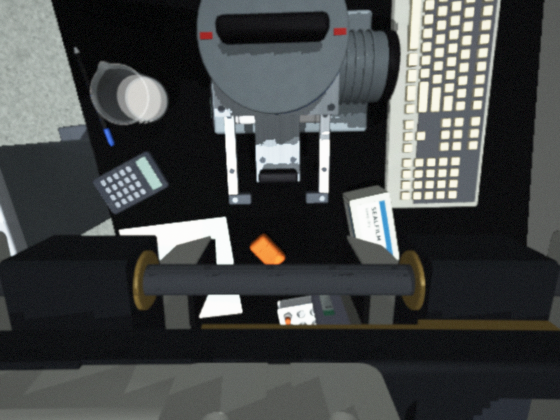

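The wrist view shows the lid seated with its bar front to back, top at 0.2926 and so locked. The gate grip is at (279,177) px and the beaker is undisturbed at (130,95). I'll descend onto the gate grip, closing along the mill's x so the gripper body clears the hopper.

Request:
apply_moves(commands=[[70,-0.02,-0.04,-0.5,0.04],[70,0,0,-0.8,0],[70,0,0,-0.8,0],[70,0,0,-0.7,0],[70,0,0,-0.6,0],[70,0,0,-0.5,0],[70,0,0,-0.3,0],[70,0,0,-0.2,0],[70,0,0,-0.07,0],[70,0,0,0,0]])

```text
clock: 51.7
position: [0.6354, 0.0295, 0.1317]
ee_rot: [2.334, 2.101, 0.001]
force: [0.1, -0.5, -0.2]
width: 0.7
gripper_force: 0.0
```

Request:
apply_moves(commands=[[20,0,0,0,0],[20,0,0,0,0],[20,0,0,0,0],[20,0,0,0,0],[20,0,0,0,0]], newtons=35)

```text
clock: 52.32
position: [0.6351, 0.0296, 0.1317]
ee_rot: [2.334, 2.102, 0.001]
force: [-2.3, 1.8, 5.4]
width: 0.545
gripper_force: 35.0
```

Request:
apply_moves(commands=[[20,-0.01,-0.1,0,0],[20,-0.02,-0.2,0,0],[20,-0.03,-0.25,0,0],[20,-0.03,-0.25,0,0],[20,-0.03,-0.25,0,0],[20,-0.03,-0.25,0,0],[20,-0.02,-0.2,0,0],[20,-0.01,-0.12,0,0],[20,-0.01,-0.06,0,0],[20,0,0,0,0]])

```text
clock: 53.58
position: [0.6243, -0.0699, 0.1317]
ee_rot: [-2.334, -2.103, -0.003]
force: [-0.2, 5.9, 6.9]
width: 0.542
gripper_force: 35.0
```

Request:
apply_moves(commands=[[20,0,-0.04,0,0],[20,0,0,0,0]])

```text
clock: 53.82
position: [0.6243, -0.0698, 0.1317]
ee_rot: [-2.33, -2.103, -0.006]
force: [-1.9, 12.2, 9.8]
width: 0.54
gripper_force: 35.0
```

At the end stop. I'll back the preload off, release, rise and check.

Request:
apply_moves(commands=[[20,0,0.03,0,0],[75,0,0,0,0],[75,0,0,0,0],[75,0,0,0,0],[75,0,0,0.3,0],[75,0,0,0.8,0],[75,0,0,0.9,0],[75,0,0,0.9,0],[75,0,0,0.9,0],[75,0,0,0.6,0],[75,0,0,0,0],[75,0,0,0,0]])

```text
clock: 55.32
position: [0.6232, -0.072, 0.3953]
ee_rot: [2.335, 2.101, -0.0]
force: [-0.4, 0.1, -0.5]
width: 0.752
gripper_force: 0.0
```

```bash
python3 - <<'E'
from h import *
tcp()
c=cam('wrist'); P=cloud(c); x,y,z=[P[...,i] for i in range(3)]
h=cv2.cvtColor(c[0],cv2.COLOR_RGB2HSV); w=c[0]
m=(z>.145)&(z<.162)&(h[...,2]<90)&(x<.68)&(x>.57)&(y<.0)&(y>-.12)
if m.sum()>20: print('gategrip',fit(P,m),'expect',np.array([.6493,.1662])+.235*np.array([-.1045,-.9945]))
m=(h[...,2]<90)&(z>.28)&(z<.31)&(np.hypot(x-.65,y-.166)<.06); 
if m.sum()>20: print('lidbar',fit(P,m))
s=cam('side'); Q=cloud(s); hs=cv2.cvtColor(s[0],cv2.COLOR_RGB2HSV)
mm=(hs[...,0]<25)&(hs[...,1]>50)&(np.hypot(Q[...,0]-.64,Q[...,1]-.166)<.09)&(Q[...,2]>.02)&(Q[...,2]<.24); print('brown px near mill',mm.sum(), np.argwhere(mm)[:5].tolist())
b=cv2.resize(s[0][110:260,110:310],(800,600),interpolation=cv2.INTER_CUBIC); save(b,'f.png')
E
```

```text
t 55.33 tcp [ 0.6232 -0.072   0.3953] close-dir deg 174.0 z [ 0. -0. -1.] w 0.752 gf 0.0 F [-0.4  0.1 -0.5] q [-0.51  0.44  0.88  1.32 -0.33  1.53  0.23]
gategrip (array([624.3, -67.3]), array([46.6, 14. ]), 'long dir', -6.0, 'n', np.int64(453), 'zmed', np.float64(0.1538)) expect [ 0.6247425 -0.0675075]
brown px near mill 1 [[212, 217]]
```

View pics/f.png

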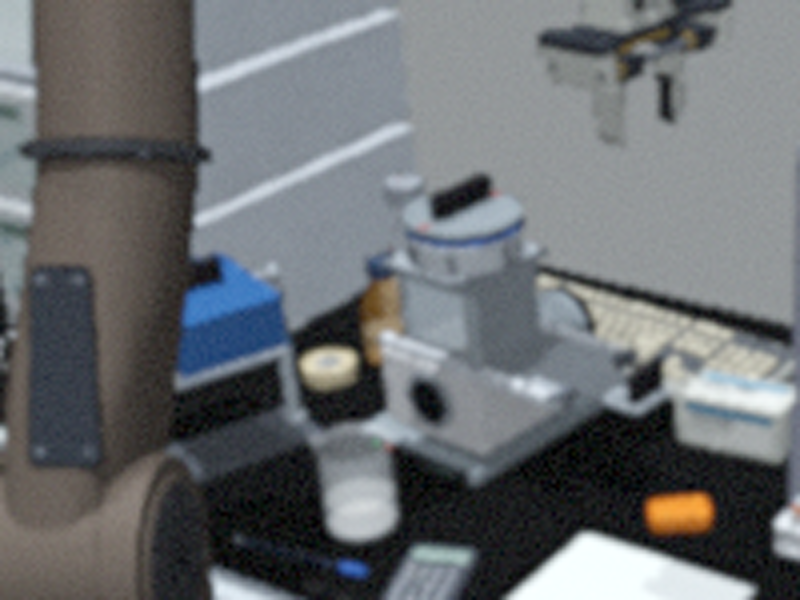

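The side view shows the hopper's clear front empty at (430,300), the lid seated at (465,210), the gate drawn with its grip at (645,375), the cover on the rail and the beaker upright. Handing in.

```bash
python3 -c "
from cell import arm
print(arm.sign_off())"
```

```text
the job is handed in; nothing more can be done
None
```

The job is handed in: the cover hangs on the middle of the rail, all four briquettes went into the hopper with the gate shut, the lid is locked and the gate is open to its end stop. The hopper's clear front shows empty, so I take it all four fell into the chamber, which I couldn't see into.

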